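# Move the battery pack from the charger to the work lamp through two push-push catches

### The job

The charged battery pack is latched down in the charger: press it to release its push-push catch so that it pops up, lift it out and stand it in the bay of the work lamp (the box with the round reflector). Then press it down there until the catch locks and it stays down by itself, and leave the charger's bay empty and up. Press gently, never ramming a bay's end stop (at most about 20 N), keep the pack upright and do not disturb the things lying about.

Things in the scene. Friction and masses are not known exactly. Their poses are not given: they have to be found in the camera images.
- pack: battery pack: a plain upright block, 34 mm (x) by 60 mm (y) by 70 mm tall (z), about 0.22 kg. Origin: centre of its underside. At the start it stands latched down in the charger, its axes along the charger's, only its top 12 mm above the rim (43 mm once released). It fits a bay either way round.
- charger_mouth (a point): centre of the charger's bay opening at rim height (83 mm above the bench), z up. Charger: fixed box 78 (x) by 82 (y) by 83 mm tall on a slightly wider base, five vent slits in its front (-x). Bay: upright well 37.4 (x) by 63.4 mm (y), mouth bevelled 4 mm, centre 27 mm behind the front face, 51 mm before the rear face.
- lamp_mouth (a point): centre of the work lamp's bay opening at rim height (83 mm above the bench), z up. Lamp: fixed box with the same size and well as the charger's, but with a round reflector 62 mm across standing out 18 mm from its front (-x) face and cooling fins on both sides.
- charger_floor: spring-loaded floor of the charger's bay, slides up and down. Origin: centre of its upper face, under the pack. Latched at the start, 58 mm below the rim. Pressed 5 mm farther down (about 6 to 9 N; stiff end stop from 7 mm) and let go, it lifts the pack 31 mm, to 27 mm below the rim. A press of less than 5 mm changes nothing; every full press changes the state.
- lamp_floor: the like floor of the lamp's bay; origin likewise. Empty and up at the start, 27 mm below the rim. Pressed (4 N rising to 6 to 9 N) to 3.2 mm past its latched height and let go, it stays down; a stiff end stop begins 5 mm past. The latched height differs unseen, 54 to 68 mm below the rim (catch and stop with it), so feel for the stop. Another full press releases it.
- tape_measure: tape measure, 71 x 82 x 32 mm, loose on the bench; not part of the job. Origin: middle of its underside.
- driver_red: flat screwdriver, 198 mm long, loose on the bench; not part of the job. Origin: middle of its underside.
- driver_green: cross-head screwdriver, 153 mm long, loose on the bench; not part of the job. Origin: middle of its underside.
- caliper: vernier caliper, 168 mm long, loose on the bench; not part of the job. Origin: middle of its underside.
- pencil: carpenter pencil, 149 mm long, loose on the bench; not part of the job. Origin: middle of its underside.

How it is judged:
By the outcome, as a careful person would: the job done as asked, in the order asked, and still so for the second after the job is handed in, with the robot touching nothing.
It also fails if it takes over 64 s, if anything falls off the work surface, if the arm or the gripper's body presses on something with over 40 N, if the wrist force passes 120 N, or if a joint passes its speed limit or range.

### The arm

A 6-joint arm with a two-finger parallel gripper is mounted at the origin on a cart in front of the work surface, level with it; the furniture and walls round the work are solid. World frame = base frame: x ahead of the robot, y to its left, z up, the work surface at z = 0. Lengths are in m, angles in rad, forces in N, time in s.
With the tool pointing down it reaches from about 0.3 to 0.85 m from the base axis. Payload 5.4 kg.
Tool frame: the origin (TCP) lies at the very end of the fingers, on their centre line; the grasp point (between the pads) lies 19 mm behind it; z points along the fingers, y is the line along which they close (so a half turn about z gives the same grasp; the last joint's range is limited). The gripper opens to 85 mm and grips with 20 to 120 N. Pads are 22 mm wide; open, the fingers measure 114 mm over their backs; the gripper's body (76 mm by 85 mm) begins 54 mm behind the grasp point. The pads swing forward as they close: fully open they stand 13 mm farther back than shut.
Start: joints at [-1.399, 0.158, 1.597, -0, 1.386, -0.21], TCP at [0.214, -0.534, 0.231] pointing down, gripper open.
Joint ranges: [-2.91, 2.91], [-0.94, 2.29], [0.18, 2.7], [-1.29, 4.43], [0.17, 2.64], [-3, 3]. Speed limits (rad/s): [2.57, 2.57, 3.14, 3.14, 3.14, 3.14].

### API

Orientations are given as a 3x3 rotation matrix whose columns are the frame's x, y, z axes.
In Python, from plant import robot gives the robot as it stands.
- The arm moves only by the tool drive_tool, never from a script. Its argument "plan" is a list that holds one entry, the list of rows, each a list of 7 numbers: the closure, from 0 (fully open) to 1 (shut), then the shift along the tool's x, y, z in m, then the turn, a rotation vector about the tool's x, y, z in rad. In form: [[[hand, dx, dy, dz, wx, wy, wz], ...]]. A call has 1 to 12 rows; each row shifts and turns the commanded pose from where the row before left it, along the tool's axes as they then stand; what a row does not reach is not made up. A row lasts 1/12 s, in which the tool goes at most 41.7 mm and 7.16 degrees, less where a joint would pass 70% of its speed; a pose out of reach is approached as far as the arm can. A call with a gripper value outside its range is refused whole. The fingers move at their own pace and stop on an object; "force" is the grip in N (left out, the last holds). Time passes only in rows, so rows that do not move let the fingers close. It gives the time, the measured TCP pose, the force, the opening and the grip force at its end, in the units of the state.
- robot.get_obs(): the state, without advancing time (a new reading comes with each control period).
- robot.snapshot(name): name is "scene" or "top" or "wrist"; returns a dict with "color" (480x640x3 uint8, red, green, blue), "vfov" (degrees; the focal length in pixels is half the picture's height over the tangent of half this angle, whatever the lens; pixels are square), "cx", "cy" (the principal point, pixels), "cam_to_world" (4x4, takes a point from camera to world coordinates). Camera axes: x right, y up, looking along -z (the intrinsics and any distortion apply to the point x, -y, -z); pixel columns grow to the right and rows downward; lengths in m; the calibration is good to about 2 mm. A picture is of the moment at which its call begins. There is no depth.
- robot.sign_off(): hands the job in; it is judged then, once.
Trained networks look in a picture, given as the dict that the camera call returned (one of the last four; its "shot" number tells which), for a name from the list of things; names that differ only in an ending like _2 or _b are one class to them, and where a whole thing is asked for, a point or a joint stands for the part that bears it (a point fixed in the world has none). Each returns a list of dicts, best first, with "p" (0 to 1); they miss things now and then, are a little off and sometimes report something else, mostly with a low value. They report only what shows in the picture. A call takes as long as a camera call.
- robot.silhouettes(picture, name): "region" (480x640 bool, what is visible of it) and "point" ([row, column] in pixels, amid what is visible of it).
- robot.spot_point(picture, name): "point" ([row, column] in pixels: a listed point, or the origin of a listed thing).
The state is a dict: "time_s": time; "joint_pos": joint angles; "dq": joint speeds; "effort": joint torques, N m; "tcp_pos": TCP position; "orientation": TCP orientation; "wrist_force": force on the tool from outside, world axes, zero at the start; "torque": the same for the moment, N m; "finger_gap": finger opening in m; "grip_force": force on a finger pad.
Only numpy, scipy, OpenCV 4.12 (cv2) and the standard library are available. Lean on these libraries where they do the work, as an engineer would, in place of code of your own. Each camera call takes 0.05 s, during which the arm holds its last target. There are 200 camera calls.

## Working session

There is one attempt and no reset: what is moved stays moved. The work goes in short steps, Python scripts to look and compute and a tool call to move; the robot and the scene stay as the last step left them, time stands still between calls to the robot, and variables do not carry over. Pictures are saved under pics/ and viewed, at most 10 in all, crops included, and the job is handed in when it is done.

Besides the shell and the picture viewer there is one more tool, called as name(argument=value, ...), one argument or row to a line, values as JSON. drive_tool: Moves the arm, as the interface text tells. Its arguments: {"type":"object","properties":{"plan":{"type":"array","items":{"type":"array","items":{"type":"array","items":{"type":"number"}}}},"force":{"type":"number"}},"required":["plan"]}

```bash
mkdir -p pics; ls; cat > h.py <<'E'
import numpy as np, cv2
from plant import robot
def ray(s,p):
    f=240/np.tan(np.radians(s["vfov"])/2); T=np.array(s["cam_to_world"])
    d=T[:3,:3]@np.array([(p[1]-s["cx"])/f,-(p[0]-s["cy"])/f,-1]); return T[:3,3],d
def atz(s,p,z):
    o,d=ray(s,p); return o+d*(z-o[2])/d[2]
def proj(s,P):
    f=240/np.tan(np.radians(s["vfov"])/2); T=np.array(s["cam_to_world"])
    c=T[:3,:3].T@(np.array(P)-T[:3,3]); return [s["cy"]-f*c[1]/-c[2], s["cx"]+f*c[0]/-c[2]]
def save(s,n): cv2.imwrite("pics/"+n,s["color"][:,:,::-1])
E
python3 - <<'E'
from h import *
for n in ["scene","top"]:
    s=robot.snapshot(n); save(s,n+"1.png")
    print(n,{k:v for k,v in s.items() if k not in("color",)})
    for t,z in [("charger_mouth",.083),("lamp_mouth",.083),("pack",.025)]:
        for r in robot.spot_point(s,t)[:2]: print(t,r["p"],r["point"],atz(s,r["point"],z))
    for r in robot.silhouettes(s,"pack")[:2]: print("sil pack",r["p"],r["point"],atz(s,r["point"],.095), cv2.minAreaRect(np.argwhere(r["region"]).astype(np.float32)))
print(robot.get_obs())
E
```

```text
pics
scene {'vfov': 51.23135924866468, 'cx': 318.4682124577466, 'cy': 244.68406597223463, 'cam_to_world': array([[-0.80447082,  0.35803256, -0.47396138, -0.08989197],
       [-0.59398122, -0.48973576,  0.638236  ,  0.79624385],
       [-0.00360658,  0.7949664 ,  0.60664275,  0.81112923],
       [ 0.        ,  0.        ,  0.        ,  1.        ]]), 'shot': 1}
charger_mouth 0.72 [204.2, 380.0] [ 0.45209317 -0.21099672  0.083     ]
lamp_mouth 0.63 [300.9, 263.1] [0.45735069 0.2544454  0.083     ]
pack 0.56 [220.8, 380.0] [ 0.45176188 -0.21842626  0.025     ]
sil pack 0.49 [202.5, 379.2] [ 0.44914832 -0.20030608  0.095     ] ((202.22999572753906, 377.6099548339844), (8.626703262329102, 14.9906644821167), 81.8698959350586)
top {'vfov': 45.863985081040276, 'cx': 313.41411545609463, 'cy': 228.95024975639913, 'cam_to_world': array([[ 0.36590352,  0.74585539, -0.55660969, -0.36451079],
       [-0.9305887 ,  0.28620816, -0.22823136, -0.35008775],
       [-0.01092135,  0.60148535,  0.79880918,  1.2799092 ],
       [ 0.        ,  0.        ,  0.        ,  1.        ]]), 'shot': 2}
{'time_s': 0.5, 'joint_pos': array([-1.39908116e+00,  1.58428546e-01,  1.59704830e+00, -6.43446412e-07,
        1.38619668e+00, -2.10084218e-01]), 'dq': array([ 4.66926431e-04, -1.92007835e-03, -1.39127734e-03, -3.46122354e-04,
        9.05869965e-04, -3.32598647e-05]), 'effort': array([-2.72653515e-04, -3.95648611e+01, -3.31387818e+01, -2.83994950e-04,
        1.61464432e-03,  1.64300978e-06]), 'tcp_pos': array([ 0.21422167, -0.53356338,  0.23125887]), 'orientation': array([[ 9.27995659e-01,  3.72591005e-01, -1.44424492e-05],
       [ 3.72591005e-01, -9.27995656e-01,  7.95770442e-05],
       [ 1.62471607e-05, -7.92282782e-05, -9.99999997e-01]]), 'wrist_force': array([-0.25062992,  0.90820089, -0.14223319]), 'torque': array([ 0.01573042, -0.01427689,  0.04472246]), 'grip_force': 0.0, 'finger_gap': 0.08555290793456041}
```

View pics/scene1.png

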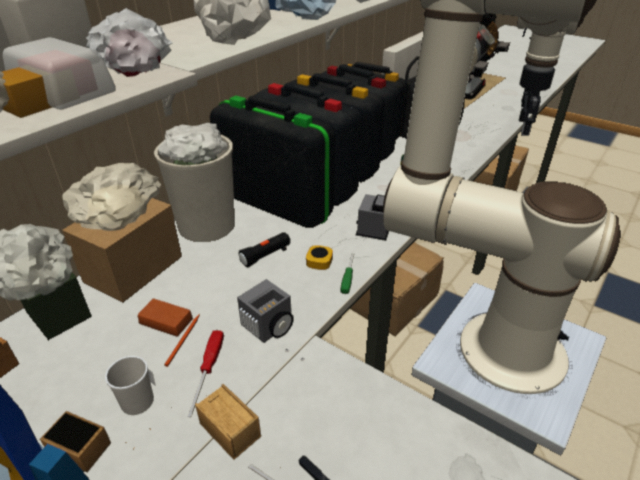

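View pics/top1.png

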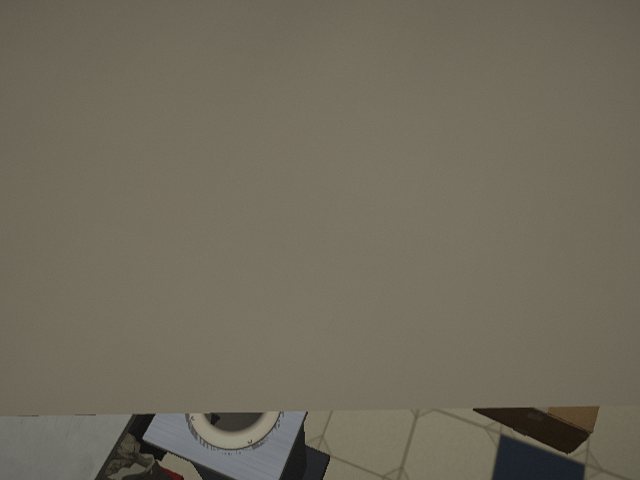

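The scene view shows the charger around (375,215), partly hidden by the arm, with suitcases behind it. The lamp is around (265,310). The top view is blocked by the arm. I'll move above the charger and look with the wrist camera.

drive_tool(
  plan=[
    [[0, 0.029, -0.021, -0.016, 0, 0, 0], [0, 0.029, -0.021, -0.016, 0, 0, 0], [0, 0.029, -0.021, -0.016, 0, 0, 0], [0, 0.029, -0.021, -0.016, 0, 0, 0], [0, 0.029, -0.021, -0.016, 0, 0, 0], [0, 0.029, -0.021, -0.016, 0, 0, 0], [0, 0.029, -0.021, -0.016, 0, 0, 0], [0, 0.029, -0.021, -0.016, 0, 0, 0], [0, 0.029, -0.021, 0, 0, 0, 0], [0, 0, 0, 0, 0, 0, 0]],
  ],
)

```text
time_s: 1.33
tcp_pos: [0.3889, -0.2567, 0.3612]
orientation: [[0.926, 0.379, 0.004], [0.379, -0.926, -0.001], [0.003, 0.002, -1.0]]
wrist_force: [0.6, 0.1, -0.8]
finger_gap: 0.0856
grip_force: 0.0
```

```bash
python3 - <<'E'
from h import *
o=robot.get_obs(); print(o["time_s"],o["tcp_pos"],o["orientation"].round(3).tolist())
for n in ["wrist","top","scene"]:
    s=robot.snapshot(n); save(s,n+"2.png")
    if n!="scene": print(n,s["vfov"],s["cam_to_world"].round(3).tolist())
    for t,z in [("charger_mouth",.083),("lamp_mouth",.083),("pack",.025)]:
        for r in robot.spot_point(s,t)[:2]: print(t,r["p"],r["point"],atz(s,r["point"],z))
    for r in robot.silhouettes(s,"pack")[:2]: print("sil pack",r["p"],r["point"],atz(s,r["point"],.095), cv2.minAreaRect(np.array([atz(s,q,.095)[:2]*1000 for q in np.argwhere(r["region"])],np.float32)))
E
```

```text
1.3333 [ 0.38885398 -0.25673845  0.36121651] [[0.926, 0.379, 0.004], [0.379, -0.926, -0.001], [0.003, 0.002, -1.0]]
wrist 66.94691805932352 [[0.378, 0.882, 0.282, 0.462], [-0.926, 0.359, 0.118, -0.227], [0.003, -0.306, 0.952, 0.503], [0.0, 0.0, 0.0, 1.0]]
pack 0.87 [131.3, 294.9] [ 0.44742023 -0.2076415   0.025     ]
sil pack 0.64 [128.1, 292.0] [ 0.4515007  -0.20633062  0.095     ] ((450.3631286621094, -208.2386474609375), (34.29059982299805, 59.123321533203125), 18.837772369384766)
top 45.863985081040276 [[0.366, 0.746, -0.557, -0.365], [-0.931, 0.286, -0.228, -0.35], [-0.011, 0.601, 0.799, 1.28], [0.0, 0.0, 0.0, 1.0]]
charger_mouth 0.81 [202.8, 381.3] [ 0.45284761 -0.21904474  0.083     ]
lamp_mouth 0.71 [298.5, 264.3] [0.46013618 0.24749619 0.083     ]
pack 0.63 [222.6, 379.6] [ 0.44817178 -0.21028796  0.025     ]
sil pack 0.54 [201.2, 380.4] [ 0.4498788  -0.20770228  0.095     ] ((446.2765197753906, -199.77098083496094), (34.912757873535156, 76.3791732788086), 16.77906036376953)
```

View pics/wrist2.png

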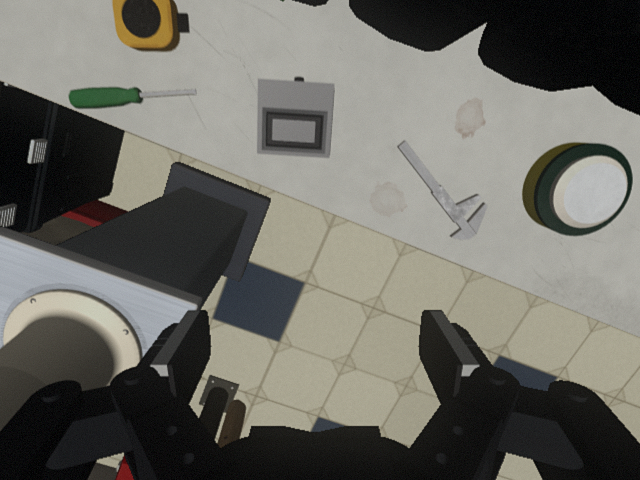

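View pics/top2.png

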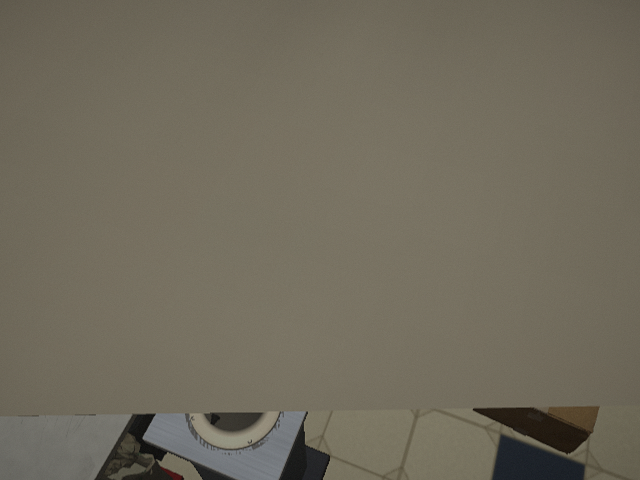

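The wrist view shows the charger at about (297,118), with the pack top at (297,131). The back-projected top measures 34.3 x 59.1 mm, which matches its given size. Yaw is about 19° and it's centred at (0.450, -0.208). I'll close the fingers and move above it.

drive_tool(
  plan=[
    [[1, 0.0188, -0.0053, 0.03, 0, 0, 0], [1, 0.0188, -0.0053, 0.03, 0, 0, 0], [1, 0.0188, -0.0053, 0.03, 0, 0, 0], [1, 0.0188, -0.0053, 0.03, 0, 0, 0], [1, 0, 0, 0.03, 0, 0, 0.061], [1, 0, 0, 0.02, 0, 0, 0], [1, 0, 0, 0, 0, 0, 0], [1, 0, 0, 0, 0, 0, 0]],
  ],
  force=30,
)

```text
time_s: 2.75
tcp_pos: [0.4474, -0.2128, 0.1888]
orientation: [[0.949, 0.316, -0.002], [0.316, -0.949, 0.001], [-0.001, -0.002, -1.0]]
wrist_force: [0.5, 0.1, -0.1]
finger_gap: -0.0002
grip_force: 0.0
```

```bash
cat > m.py <<'E'
from h import *
o=robot.get_obs(); print(o["time_s"],o["tcp_pos"].round(4),o["orientation"].round(4).tolist(),o["wrist_force"].round(2))
s=robot.snapshot("wrist"); save(s,"wrist3.png")
for t,z in [("charger_mouth",.083),("lamp_mouth",.083),("pack",.025)]:
    for r in robot.spot_point(s,t)[:2]: print(t,r["p"],r["point"],atz(s,r["point"],z))
for r in robot.silhouettes(s,"pack")[:2]: print("sil pack",r["p"],r["point"],atz(s,r["point"],.095), cv2.minAreaRect(np.array([atz(s,q,.095)[:2]*1000 for q in np.argwhere(r["region"])],np.float32)))
E
python3 m.py
```

```text
2.75 [ 0.4474 -0.2128  0.1888] [[0.9489, 0.3157, -0.0017], [0.3157, -0.9489, 0.0014], [-0.0012, -0.0019, -1.0]] [ 0.47  0.1  -0.1 ]
pack 0.95 [215.8, 307.4] [ 0.44985969 -0.20567981  0.025     ]
sil pack 0.86 [238.5, 307.4] [ 0.45167487 -0.20651231  0.095     ] ((453.14508056640625, -206.76145935058594), (38.37398147583008, 59.58697509765625), 18.387033462524414)
sil pack 0.17 [185.8, 52.2] [ 0.43350515 -0.03790758  0.095     ] ((441.6294860839844, -53.584041595458984), (18.015607833862305, 111.61557006835938), 25.503860473632812)
```

View pics/wrist3.png

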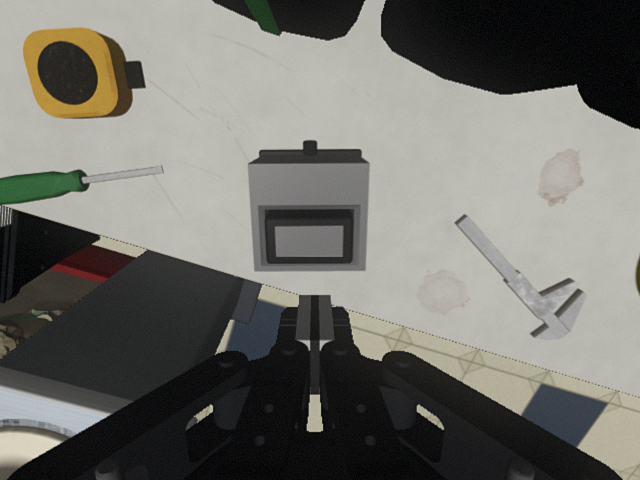

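The pack top is at (308,240), directly ahead of the closed fingers, and the yaw matches. I'll shift about 5 mm and come down to just above it.

drive_tool(
  plan=[
    [[1, 0.0047, -0.0047, 0.02, 0, 0, 0], [1, 0, 0, 0.025, 0, 0, 0], [1, 0, 0, 0.02, 0, 0, 0], [1, 0, 0, 0.012, 0, 0, 0], [1, 0, 0, 0.008, 0, 0, 0], [1, 0, 0, 0, 0, 0, 0], [1, 0, 0, 0, 0, 0, 0]],
  ],
)

```text
time_s: 3.58
tcp_pos: [0.4513, -0.2078, 0.1051]
orientation: [[0.949, 0.315, 0.001], [0.315, -0.949, -0.001], [0.001, 0.001, -1.0]]
wrist_force: [0.1, -0.3, 0.6]
finger_gap: -0.0
grip_force: 0.0
```

drive_tool(
  plan=[
    [[1, 0, 0, 0.004, 0, 0, 0], [1, 0, 0, 0.003, 0, 0, 0], [1, 0, 0, 0.002, 0, 0, 0], [1, 0, 0, 0.001, 0, 0, 0], [1, 0, 0, 0.001, 0, 0, 0], [1, 0, 0, 0, 0, 0, 0], [1, 0, 0, 0, 0, 0, 0]],
  ],
)

```text
time_s: 4.17
tcp_pos: [0.4513, -0.2078, 0.0943]
orientation: [[0.949, 0.315, 0.001], [0.315, -0.949, -0.001], [0.0, 0.001, -1.0]]
wrist_force: [-0.8, 1.0, 5.6]
finger_gap: 0.0001
grip_force: 2.8
```

drive_tool(
  plan=[
    [[1, 0, 0, 0.0015, 0, 0, 0], [1, 0, 0, 0.0015, 0, 0, 0], [1, 0, 0, 0.001, 0, 0, 0], [1, 0, 0, 0, 0, 0, 0]],
  ],
)

```text
time_s: 4.5
tcp_pos: [0.4513, -0.2077, 0.0902]
orientation: [[0.949, 0.315, 0.001], [0.315, -0.949, -0.001], [0.0, 0.001, -1.0]]
wrist_force: [-0.8, 0.7, 6.1]
finger_gap: 0.0001
grip_force: 3.0
```

drive_tool(
  plan=[
    [[1, 0, 0, 0.0007, 0, 0, 0], [1, 0, 0, 0.0004, 0, 0, 0], [1, 0, 0, 0, 0, 0, 0]],
  ],
)

```text
time_s: 4.75
tcp_pos: [0.4513, -0.2078, 0.0892]
orientation: [[0.949, 0.315, 0.001], [0.315, -0.949, -0.001], [0.0, 0.001, -1.0]]
wrist_force: [-2.2, -0.2, 6.0]
finger_gap: 0.0
grip_force: 3.0
```

drive_tool(
  plan=[
    [[1, 0, 0, -0.003, 0, 0, 0], [1, 0, 0, -0.005, 0, 0, 0], [1, 0, 0, -0.005, 0, 0, 0], [1, 0, 0, -0.005, 0, 0, 0], [1, 0, 0, 0, 0, 0, 0]],
  ],
)

```text
time_s: 5.17
tcp_pos: [0.4515, -0.2077, 0.1078]
orientation: [[0.949, 0.315, 0.001], [0.315, -0.949, -0.001], [0.001, 0.001, -1.0]]
wrist_force: [-1.8, -0.3, 4.6]
finger_gap: 0.0001
grip_force: 2.3
```

Still in contact at z = 0.108, so the catch has released and the pack is following the fingers up. I'll rise clear, open and look.

drive_tool(
  plan=[
    [[1, 0, 0, -0.008, 0, 0, 0], [1, 0, 0, -0.01, 0, 0, 0], [1, 0, 0, -0.03, 0, 0, 0], [0, 0, 0, -0.035, 0, 0, 0], [0, 0, 0, -0.03, 0, 0, 0], [0, 0, 0, 0, 0, 0, 0], [0, 0, 0, 0, 0, 0, 0], [0, 0, 0, 0, 0, 0, 0]],
  ],
)

```text
time_s: 5.83
tcp_pos: [0.4505, -0.2069, 0.2187]
orientation: [[0.949, 0.315, -0.001], [0.315, -0.949, 0.001], [-0.0, -0.001, -1.0]]
wrist_force: [-1.5, -0.4, 0.3]
finger_gap: 0.0601
grip_force: 0.0
```

```bash
sed -i 's/\.095/.126/g; s/,\.025/,.056/; s/wrist3/wrist4/' m.py; python3 m.py
```

```text
5.8333 [ 0.4505 -0.2069  0.2187] [[0.949, 0.3154, -0.0008], [0.3154, -0.949, 0.0007], [-0.0005, -0.0009, -1.0]] [-1.48 -0.41  0.27]
charger_mouth 0.39 [183.6, 108.8] [ 0.43608495 -0.04634714  0.083     ]
pack 0.6 [220.3, 316.5] [ 0.45199145 -0.20850829  0.056     ]
sil pack 0.72 [239.3, 317.0] [ 0.4566406  -0.20691617  0.126     ] ((456.14910888671875, -205.62945556640625), (44.76694869995117, 59.23287582397461), 18.34777069091797)
```

View pics/wrist4.png

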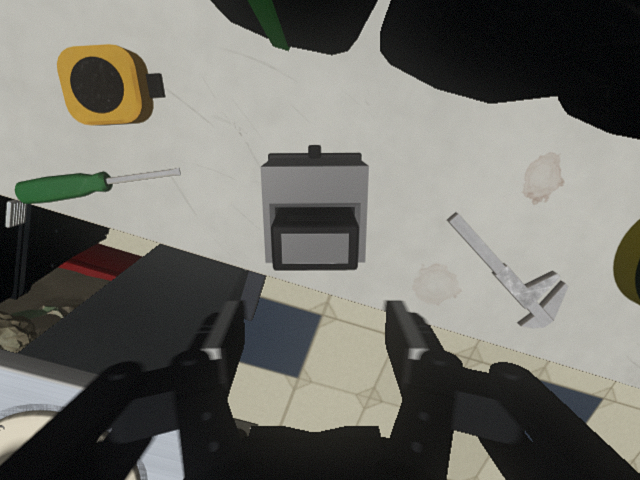

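The pack has popped up: its top is at about (316,248), centred between the fingers at column 314. I'll descend and grip.

drive_tool(
  plan=[
    [[0, 0, 0, 0, 0, 0, 0], [0, 0, 0, 0, 0, 0, 0], [0, 0, 0, 0, 0, 0, 0], [0, 0, 0, 0.03, 0, 0, 0], [0, 0, 0, 0.035, 0, 0, 0], [0, 0, 0, 0.03, 0, 0, 0], [0, 0, 0, 0.02, 0, 0, 0], [0, 0, 0, 0.011, 0, 0, 0], [0, 0, 0, 0, 0, 0, 0], [0, 0, 0, 0, 0, 0, 0]],
  ],
)

```text
time_s: 6.92
tcp_pos: [0.4511, -0.2075, 0.0937]
orientation: [[0.949, 0.315, 0.0], [0.315, -0.949, -0.0], [0.0, 0.0, -1.0]]
wrist_force: [-0.0, -0.3, 0.8]
finger_gap: 0.0856
grip_force: 0.0
```

drive_tool(
  plan=[
    [[1, 0, 0, 0, 0, 0, 0], [1, 0, 0, 0, 0, 0, 0], [1, 0, 0, 0, 0, 0, 0], [1, 0, 0, 0, 0, 0, 0], [1, 0, 0, 0, 0, 0, 0], [1, 0, 0, 0, 0, 0, 0], [1, 0, 0, 0, 0, 0, 0], [1, 0, 0, 0, 0, 0, 0]],
  ],
  force=40,
)

```text
time_s: 7.58
tcp_pos: [0.4515, -0.2079, 0.0938]
orientation: [[0.949, 0.315, 0.002], [0.315, -0.949, -0.001], [0.001, 0.002, -1.0]]
wrist_force: [2.5, -0.9, 1.8]
finger_gap: 0.0592
grip_force: 50.9
```

drive_tool(
  plan=[
    [[1, 0, 0, -0.008, 0, 0, 0], [1, 0, 0, -0.015, 0, 0, 0], [1, 0, 0, -0.02, 0, 0, 0], [1, 0, 0, -0.03, 0, 0, 0], [1, 0, 0, -0.035, 0, 0, 0], [1, 0, 0, -0.035, 0, 0, 0], [1, 0, 0, -0.03, 0, 0, 0], [1, 0, 0, -0.02, 0, 0, 0], [1, 0, 0, 0, 0, 0, 0]],
  ],
)

```text
time_s: 8.33
tcp_pos: [0.4518, -0.2081, 0.2906]
orientation: [[0.949, 0.315, 0.005], [0.315, -0.949, -0.004], [0.003, 0.005, -1.0]]
wrist_force: [0.5, -0.0, -2.0]
finger_gap: 0.0591
grip_force: 50.4
```

```bash
python3 - <<'E'
from h import *
print(robot.get_obs()["tcp_pos"])
a=[]
for n in ["wrist","scene"]:
    s=robot.snapshot(n); a.append(s["color"])
    for t,z in [("lamp_mouth",.083),("charger_mouth",.083),("charger_floor",.056)]:
        for r in robot.spot_point(s,t)[:2]: print(n,t,r["p"],r["point"],atz(s,r["point"],z))
    for r in robot.silhouettes(s,"lamp_mouth")[:1]: print("lamp sil",r["p"],r["point"],r["region"].sum())
c=a[1][250:370,200:340]; c=cv2.resize(c,None,fx=3.4,fy=3.4,interpolation=cv2.INTER_CUBIC)
b=cv2.resize(a[0],(390,292))
im=np.zeros((410,780+100,3),np.uint8)[:, :800]; c=c[:, :410]; im[:c.shape[0],:c.shape[1]]=c; im[:292,410:800]=b
cv2.imwrite("pics/c5.png",im[:,:,::-1])
E
```

```text
[ 0.45184103 -0.20811142  0.2905769 ]
wrist charger_mouth 0.94 [212.8, 313.7] [ 0.44983824 -0.209557    0.083     ]
wrist charger_floor 0.65 [207.3, 309.0] [ 0.44796184 -0.20506139  0.056     ]
wrist charger_floor 0.19 [175.2, 137.4] [ 0.42466059 -0.0274272   0.056     ]
scene lamp_mouth 0.94 [299.8, 266.5] [0.45380042 0.24773674 0.083     ]
scene lamp_mouth 0.59 [372.8, 203.1] [0.42091672 0.45795093 0.083     ]
scene charger_mouth 0.71 [203.9, 378.7] [ 0.45567193 -0.21022192  0.083     ]
scene charger_floor 0.54 [210.0, 381.7] [ 0.4533868  -0.22588995  0.056     ]
lamp sil 0.86 [311.4, 262.8] 2468
```

View pics/c5.png

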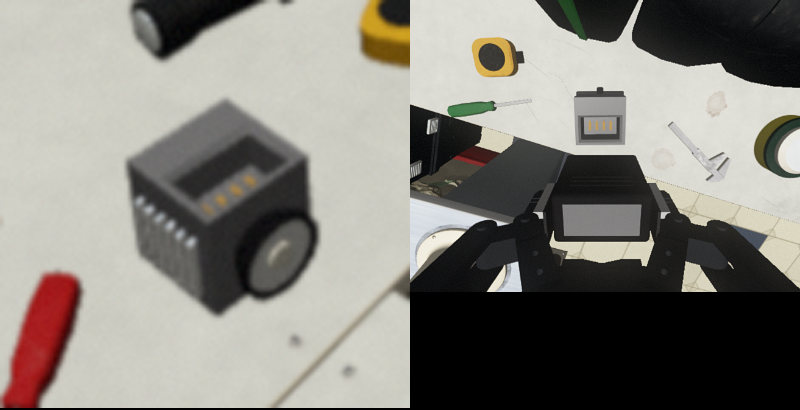

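The pack is held and the charger's bay is empty with its floor up. The lamp bay is empty at about (0.455, 0.248). I'll carry the pack over toward the lamp.

drive_tool(
  plan=[
    [[1, 0.004, -0.017, 0, 0, 0, 0], [1, 0.008, -0.034, 0, 0, 0, 0], [1, 0.008, -0.036, 0, 0, 0, 0], [1, 0.008, -0.036, 0, 0, 0, 0], [1, 0.008, -0.036, 0, 0, 0, 0], [1, 0.008, -0.036, 0, 0, 0, 0], [1, 0.008, -0.036, 0, 0, 0, 0], [1, 0.008, -0.036, 0, 0, 0, 0], [1, 0.008, -0.036, 0, 0, 0, 0], [1, 0.008, -0.036, 0, 0, 0, 0], [1, 0.008, -0.034, 0, 0, 0, 0], [1, 0.005, -0.02, 0, 0, 0, 0]],
  ],
)

```text
time_s: 9.83
tcp_pos: [0.4104, 0.1968, 0.2861]
orientation: [[0.948, 0.318, -0.0], [0.318, -0.948, 0.001], [0.0, -0.001, -1.0]]
wrist_force: [0.2, 0.8, -3.3]
finger_gap: 0.059
grip_force: 50.1
```

drive_tool(
  plan=[
    [[1, 0, -0.015, 0, 0, 0, 0], [1, 0, 0, 0, 0, 0, 0], [1, 0, 0, 0, 0, 0, 0]],
  ],
)

```text
time_s: 10.08
tcp_pos: [0.4064, 0.2082, 0.286]
orientation: [[0.948, 0.317, -0.0], [0.317, -0.948, -0.001], [-0.001, 0.0, -1.0]]
wrist_force: [0.1, -0.4, -3.4]
finger_gap: 0.0595
grip_force: 50.1
```

```bash
python3 - <<'E'
from h import *
o=robot.get_obs(); print(o["tcp_pos"],o["orientation"].round(4).tolist())
s=robot.snapshot("wrist"); save(s,"wrist6.png")
np.save("T6.npy",dict(s),allow_pickle=True)
for t,z in [("lamp_mouth",.083),("lamp_floor",.056)]:
    for r in robot.spot_point(s,t)[:2]: print(t,r["p"],r["point"],atz(s,r["point"],z))
E
```

```text
[0.40642053 0.20818287 0.28597603] [[0.9484, 0.317, -0.0003], [0.317, -0.9484, -0.0006], [-0.0005, 0.0005, -1.0]]
lamp_mouth 0.91 [149.8, 291.2] [0.4543958  0.24624231 0.083     ]
lamp_floor 0.75 [151.4, 293.1] [0.45132172 0.24498221 0.056     ]
```

View pics/wrist6.png

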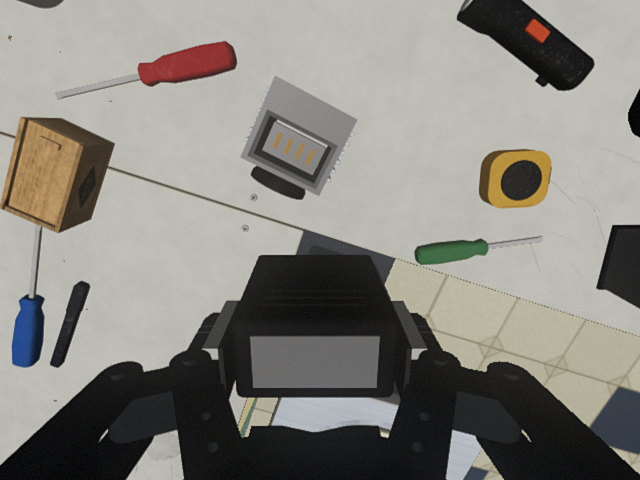

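The wrist view shows the lamp's top face around (300,135), bay at about (291,150), turned roughly 28° from the tool. The pack's top label sits at about (250–381, 336–388). I'll fit the rim model to the image edges.

```bash
cat > fit.py <<'E'
from h import *
from scipy.optimize import minimize
def rects():
    L=[]
    for (x0,x1,y0,y1,z) in [(-.027,.051,-.041,.041,.083),(-.0227,.0227,-.0357,.0357,.083),(-.0187,.0187,-.0317,.0317,.079)]:
        c=[(x0,y0),(x1,y0),(x1,y1),(x0,y1)]
        for a,b in zip(c,c[1:]+c[:1]):
            for t in np.linspace(.05,.95,40): L.append((a[0]+(b[0]-a[0])*t,a[1]+(b[1]-a[1])*t,z))
    return np.array(L)
M=rects()
def world(p):
    c,s=np.cos(p[2]),np.sin(p[2]); return np.c_[p[0]+c*M[:,0]-s*M[:,1],p[1]+s*M[:,0]+c*M[:,1],M[:,2]]
def pix(s,p): return np.array([proj(s,w) for w in world(p)])
def fit(s,p0):
    p0=np.array(p0,float)
    for sig in (2.5,1.2,.8):
        g=cv2.GaussianBlur(cv2.cvtColor(s["color"],cv2.COLOR_RGB2GRAY).astype(np.float32),(0,0),sig)
        G=np.minimum(np.hypot(cv2.Sobel(g,-1,1,0),cv2.Sobel(g,-1,0,1)),150)
        def cost(q):
            P=pix(s,p0+q*[.01,.01,.1]).astype(np.float32)
            return -cv2.remap(G,P[:,1].reshape(-1,1),P[:,0].reshape(-1,1),cv2.INTER_LINEAR).mean()
        sim=np.vstack([np.zeros(3),np.eye(3)*(.5 if sig>2 else .2)])
        r=minimize(cost,np.zeros(3),method="Nelder-Mead",options=dict(initial_simplex=sim)); p0=p0+r.x*[.01,.01,.1]
    return p0,r.fun
E
python3 - <<'E'
from fit import *
s=np.load("T6.npy",allow_pickle=True).item()
c=[atz(s,q,.083)[:2] for q in [(77,278),(120,357),(195,320),(155,241)]]
d=(c[0]-c[3])+(c[1]-c[2]); y0=np.arctan2(d[1],d[0]); print("corner yaw",np.degrees(y0),np.linalg.norm(d)/2)
best=min((fit(s,[.4544,.2462,y0+a]) for a in (-.08,0,.08)),key=lambda r:r[1]); print(best,np.degrees(best[0][2]))
o=robot.get_obs(); T=o["orientation"]
q=[T.T@(atz(s,k,o["tcp_pos"][2]+.032)-o["tcp_pos"]) for k in [(336,249),(335,378),(388,381),(389,252)]]; print(np.array(q).round(4),np.mean(q,0))
im=cv2.resize(s["color"],None,fx=4,fy=4,interpolation=cv2.INTER_CUBIC)
for u in pix(s,best[0]): cv2.circle(im,(int(u[1]*4+2),int(u[0]*4+2)),1,(255,0,0),-1)
cv2.imwrite("pics/ov.png",im[240:840,860:1500,::-1])
E
```

```text
corner yaw -8.852786946939121 0.07557874254619859
(array([ 0.45408869,  0.24540905, -0.14044105]), np.float64(-125.54329681396484)) -8.04667954225982
[[ 0.01   -0.0238 -0.032 ]
 [ 0.0104  0.0209 -0.032 ]
 [-0.0118  0.0233 -0.032 ]
 [-0.0123 -0.0239 -0.032 ]] [-0.0009153  -0.00086855 -0.03200026]
```

View pics/ov.png

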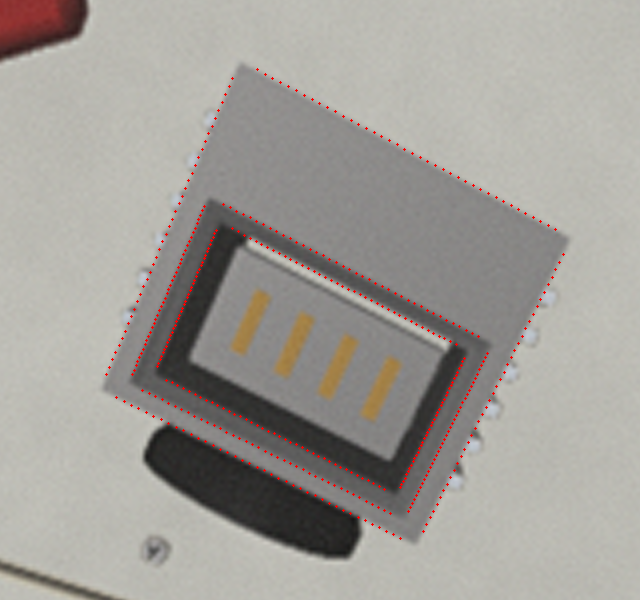

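The overlay matches the rim and bevel edges well: mouth at (0.4541, 0.2454), yaw −8.05°. I'll turn the pack and move over the mouth.

drive_tool(
  plan=[
    [[1, 0, 0, 0, 0, 0, 0.0926], [1, 0, 0, 0, 0, 0, 0.0926], [1, 0, 0, 0, 0, 0, 0.0926], [1, 0, 0, 0, 0, 0, 0.0926], [1, 0, 0, 0, 0, 0, 0.0926], [1, 0.0144, -0.0145, 0, 0, 0, 0], [1, 0.0144, -0.0145, 0, 0, 0, 0], [1, 0.0144, -0.0145, 0.02, 0, 0, 0], [1, 0, 0, 0.03, 0, 0, 0], [1, 0, 0, 0.03, 0, 0, 0], [1, 0, 0, 0, 0, 0, 0], [1, 0, 0, 0, 0, 0, 0]],
  ],
)

```text
time_s: 11.23
tcp_pos: [0.4547, 0.2437, 0.2049]
orientation: [[0.99, -0.143, -0.004], [-0.143, -0.99, -0.001], [-0.004, 0.002, -1.0]]
wrist_force: [0.1, -0.8, -1.7]
finger_gap: 0.059
grip_force: 50.0
```

```bash
python3 - <<'E'
from h import *
o=robot.get_obs(); T=o["orientation"]; p=o["tcp_pos"]; print(p,T.round(4).tolist(),np.degrees(np.arctan2(T[1,0],T[0,0])))
d=T.T@(np.array([.4553,.2452,p[2]])-p); print("to go tool",d.round(4))
E
```

```text
[0.45468356 0.2437035  0.20489307] [[0.9897, -0.1431, -0.0041], [-0.1431, -0.9897, -0.0013], [-0.0039, 0.0018, -1.0]] -8.225603508041306
to go tool [ 0.0004 -0.0016 -0.    ]
```

drive_tool(
  plan=[
    [[1, 0.0004, -0.0015, 0.02, 0, 0, -0.003], [1, 0, 0, 0.025, 0, 0, 0], [1, 0, 0, 0.02, 0, 0, 0], [1, 0, 0, 0.01, 0, 0, 0], [1, 0, 0, 0, 0, 0, 0], [1, 0, 0, 0, 0, 0, 0], [1, 0, 0, 0, 0, 0, 0]],
  ],
)

```text
time_s: 11.82
tcp_pos: [0.458, 0.2466, 0.1337]
orientation: [[0.99, -0.139, 0.004], [-0.139, -0.99, 0.001], [0.004, -0.002, -1.0]]
wrist_force: [0.6, 0.9, -2.4]
finger_gap: 0.0594
grip_force: 50.1
```

```bash
python3 - <<'E'
from h import *
o=robot.get_obs(); T=o["orientation"]; p=o["tcp_pos"]; print(p,T.round(4).tolist(),np.degrees(np.arctan2(T[1,0],T[0,0])),o["wrist_force"],o["torque"])
d=T.T@(np.array([.4553,.2452,p[2]])-p); print("to go tool",d.round(4))
s=robot.snapshot("wrist"); save(s,"w7.png")
# pack-to-lamp relation: project lamp top outline and expected pack edges
import fit
im=s["color"].copy()
for u in fit.pix(s,[.4541,.2454,-.1404]): 
    if 0<u[0]<480 and 0<u[1]<640: cv2.circle(im,(int(u[1]),int(u[0])),0,(255,0,0),-1)
cv2.imwrite("pics/ov7.png",im[:,:,::-1])
E
```

```text
[0.45796776 0.24660523 0.13368448] [[0.9903, -0.139, 0.004], [-0.139, -0.9903, 0.0011], [0.0039, -0.0016, -1.0]] -7.98952163281357 [ 0.5695083   0.90303201 -2.35415103] [0.00393626 0.03706821 0.02545889]
to go tool [-0.0024  0.0018 -0.    ]
```

View pics/ov7.png

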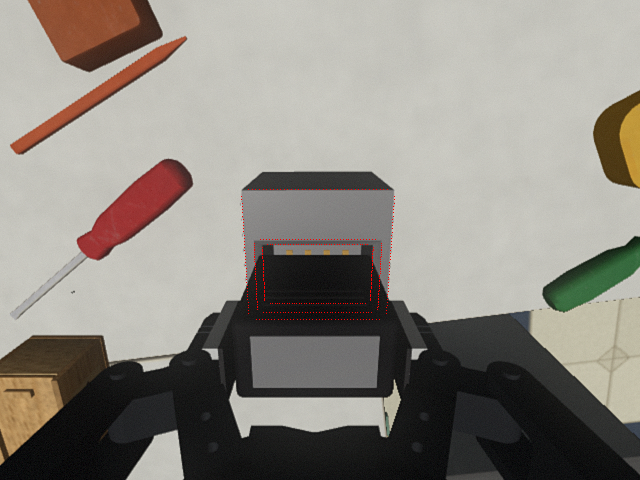

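The overlay still matches the lamp, with the pack's bottom edge at row 255, columns 260–375, centred on the mouth. I'll correct the last 2–3 mm.

drive_tool(
  plan=[
    [[1, -0.0022, 0.0016, 0, 0, 0, 0], [1, 0, 0, 0, 0, 0, 0], [1, 0, 0, 0, 0, 0, 0], [1, 0, 0, 0, 0, 0, 0]],
  ],
)

```text
time_s: 12.2
tcp_pos: [0.4539, 0.2451, 0.1315]
orientation: [[0.99, -0.139, 0.001], [-0.139, -0.99, 0.0], [0.001, -0.0, -1.0]]
wrist_force: [-0.8, -1.0, -2.3]
finger_gap: 0.0591
grip_force: 50.1
```

drive_tool(
  plan=[
    [[1, 0.001, 0, 0.003, 0, 0, 0], [1, 0, 0, 0.004, 0, 0, 0], [1, 0, 0, 0.003, 0, 0, 0], [1, 0, 0, 0.002, 0, 0, 0], [1, 0, 0, 0, 0, 0, 0], [1, 0, 0, 0, 0, 0, 0], [1, 0, 0, 0, 0, 0, 0]],
  ],
)

```text
time_s: 12.78
tcp_pos: [0.4549, 0.2449, 0.1192]
orientation: [[0.99, -0.139, 0.0], [-0.139, -0.99, 0.0], [0.0, -0.0, -1.0]]
wrist_force: [-0.1, -0.7, -3.2]
finger_gap: 0.0591
grip_force: 50.1
```

drive_tool(
  plan=[
    [[1, 0.0003, -0.0002, 0.002, 0, 0, 0], [1, 0, 0, 0.003, 0, 0, 0], [1, 0, 0, 0.003, 0, 0, 0], [1, 0, 0, 0.002, 0, 0, 0], [1, 0, 0, 0, 0, 0, 0], [1, 0, 0, 0, 0, 0, 0]],
  ],
)

```text
time_s: 13.28
tcp_pos: [0.4549, 0.245, 0.1089]
orientation: [[0.99, -0.139, -0.001], [-0.139, -0.99, -0.0], [-0.001, 0.0, -1.0]]
wrist_force: [0.3, -0.2, -2.3]
finger_gap: 0.0592
grip_force: 50.1
```

The pack is inside the well with no side forces. I'll continue down to the floor.

drive_tool(
  plan=[
    [[1, 0, 0, 0.004, 0, 0, 0], [1, 0, 0, 0.004, 0, 0, 0], [1, 0, 0, 0.003, 0, 0, 0], [1, 0, 0, 0.002, 0, 0, 0], [1, 0, 0, 0.001, 0, 0, 0], [1, 0, 0, 0, 0, 0, 0], [1, 0, 0, 0, 0, 0, 0]],
  ],
)

```text
time_s: 13.87
tcp_pos: [0.4553, 0.2451, 0.0954]
orientation: [[0.99, -0.139, 0.0], [-0.139, -0.99, 0.0], [0.0, -0.0, -1.0]]
wrist_force: [-0.6, 0.4, -0.7]
finger_gap: 0.0591
grip_force: 50.3
```

drive_tool(
  plan=[
    [[1, 0, 0, 0.001, 0, 0, 0], [1, 0, 0, 0.0005, 0, 0, 0], [1, 0, 0, 0, 0, 0, 0], [1, 0, 0, 0, 0, 0, 0]],
  ],
)

```text
time_s: 14.2
tcp_pos: [0.4554, 0.2451, 0.0941]
orientation: [[0.99, -0.139, 0.001], [-0.139, -0.99, 0.0], [0.001, -0.0, -1.0]]
wrist_force: [-2.2, 0.2, 2.7]
finger_gap: 0.0594
grip_force: 50.9
```

The pack is on the floor and the spring is loaded. I'll release, rise and close the fingers.

drive_tool(
  plan=[
    [[0, 0, 0, 0, 0, 0, 0], [0, 0, 0, 0, 0, 0, 0], [0, 0, 0, 0, 0, 0, 0], [0, 0, 0, 0, 0, 0, 0], [0, 0, 0, 0, 0, 0, 0], [0, 0, 0, -0.02, 0, 0, 0], [0, 0, 0, -0.03, 0, 0, 0], [0, 0, 0, -0.03, 0, 0, 0], [0, 0, 0, -0.02, 0, 0, 0], [0, 0, 0, 0, 0, 0, 0]],
  ],
)

```text
time_s: 15.03
tcp_pos: [0.4582, 0.2459, 0.1992]
orientation: [[0.99, -0.139, 0.009], [-0.139, -0.99, 0.003], [0.009, -0.004, -1.0]]
wrist_force: [0.9, -1.1, 1.0]
finger_gap: 0.0857
grip_force: 0.0
```

drive_tool(
  plan=[
    [[1, 0, 0, 0, 0, 0, 0], [1, 0, 0, 0, 0, 0, 0], [1, 0, 0, 0, 0, 0, 0], [1, 0, 0, 0, 0, 0, 0], [1, 0, 0, 0, 0, 0, 0], [1, 0, 0, 0, 0, 0, 0], [1, 0, 0, 0, 0, 0, 0], [1, 0, 0, 0, 0, 0, 0], [1, 0, 0, 0, 0, 0, 0], [1, 0, 0, 0, 0, 0, 0]],
  ],
  force=30,
)

```text
time_s: 15.87
tcp_pos: [0.4551, 0.2451, 0.1937]
orientation: [[0.99, -0.139, 0.0], [-0.139, -0.99, 0.0], [0.0, -0.0, -1.0]]
wrist_force: [-0.3, 0.0, 0.4]
finger_gap: -0.0001
grip_force: 0.0
```

```bash
sed 's/wrist4/wrist8/' m.py > m2.py; python3 m2.py
```

```text
15.8667 [0.4551 0.2451 0.1937] [[0.9903, -0.1387, 0.0], [-0.1387, -0.9903, 0.0], [0.0, -0.0, -1.0]] [-0.28  0.01  0.38]
pack 0.93 [232.7, 312.5] [0.45271308 0.24700136 0.056     ]
sil pack 0.74 [252.9, 313.6] [0.46029431 0.2449265  0.126     ] ((460.7602233886719, 244.51681518554688), (59.04644012451172, 45.445133209228516), 81.97299194335938)
```

The pack stands upright in the lamp bay. Now the feel-press.

drive_tool(
  plan=[
    [[1, -0.0012, 0, 0.02, 0, 0, 0], [1, 0, 0, 0.02, 0, 0, 0], [1, 0, 0, 0.013, 0, 0, 0], [1, 0, 0, 0.008, 0, 0, 0], [1, 0, 0, 0.004, 0, 0, 0], [1, 0, 0, 0.002, 0, 0, 0], [1, 0, 0, 0, 0, 0, 0], [1, 0, 0, 0, 0, 0, 0]],
  ],
)

```text
time_s: 16.78
tcp_pos: [0.4546, 0.2454, 0.1276]
orientation: [[0.99, -0.139, 0.002], [-0.139, -0.99, 0.0], [0.001, -0.001, -1.0]]
wrist_force: [0.1, 0.5, -0.2]
finger_gap: -0.0001
grip_force: 0.0
```

drive_tool(
  plan=[
    [[1, 0, 0, 0.003, 0, 0, 0], [1, 0, 0, 0.004, 0, 0, 0], [1, 0, 0, 0.004, 0, 0, 0], [1, 0, 0, 0.004, 0, 0, 0], [1, 0, 0, 0.003, 0, 0, 0], [1, 0, 0, 0.002, 0, 0, 0], [1, 0, 0, 0, 0, 0, 0], [1, 0, 0, 0, 0, 0, 0]],
  ],
)

```text
time_s: 17.45
tcp_pos: [0.4545, 0.2454, 0.1069]
orientation: [[0.99, -0.139, 0.001], [-0.139, -0.99, 0.001], [0.001, -0.001, -1.0]]
wrist_force: [2.2, 0.3, 3.2]
finger_gap: -0.0001
grip_force: 2.2
```

drive_tool(
  plan=[
    [[1, 0, 0, 0.003, 0, 0, 0], [1, 0, 0, 0.003, 0, 0, 0], [1, 0, 0, 0.002, 0, 0, 0], [1, 0, 0, 0.001, 0, 0, 0], [1, 0, 0, 0, 0, 0, 0], [1, 0, 0, 0, 0, 0, 0]],
  ],
)

```text
time_s: 17.95
tcp_pos: [0.4547, 0.2454, 0.0983]
orientation: [[0.99, -0.139, 0.002], [-0.139, -0.99, 0.001], [0.002, -0.001, -1.0]]
wrist_force: [2.4, 0.9, 6.5]
finger_gap: -0.0
grip_force: 2.8
```

drive_tool(
  plan=[
    [[1, 0, 0, 0.001, 0, 0, 0], [1, 0, 0, 0.001, 0, 0, 0], [1, 0, 0, 0, 0, 0, 0]],
  ],
)

```text
time_s: 18.2
tcp_pos: [0.4547, 0.2454, 0.0963]
orientation: [[0.99, -0.139, 0.002], [-0.139, -0.99, 0.001], [0.002, -0.001, -1.0]]
wrist_force: [2.6, 0.3, 6.3]
finger_gap: 0.0001
grip_force: 2.8
```

drive_tool(
  plan=[
    [[1, 0, 0, 0.001, 0, 0, 0], [1, 0, 0, 0, 0, 0, 0]],
  ],
)

```text
time_s: 18.37
tcp_pos: [0.4547, 0.2454, 0.0953]
orientation: [[0.99, -0.139, 0.002], [-0.139, -0.99, 0.001], [0.002, -0.001, -1.0]]
wrist_force: [2.0, 1.2, 5.6]
finger_gap: 0.0001
grip_force: 2.9
```

drive_tool(
  plan=[
    [[1, 0, 0, 0.001, 0, 0, 0], [1, 0, 0, 0, 0, 0, 0]],
  ],
)

```text
time_s: 18.53
tcp_pos: [0.4548, 0.2454, 0.0944]
orientation: [[0.99, -0.139, 0.002], [-0.139, -0.99, 0.001], [0.002, -0.001, -1.0]]
wrist_force: [2.4, 1.7, 5.5]
finger_gap: 0.0004
grip_force: 3.0
```

drive_tool(
  plan=[
    [[1, 0, 0, 0.0008, 0, 0, 0], [1, 0, 0, 0, 0, 0, 0]],
  ],
)

```text
time_s: 18.7
tcp_pos: [0.4548, 0.2454, 0.0937]
orientation: [[0.99, -0.139, 0.002], [-0.139, -0.99, 0.001], [0.002, -0.001, -1.0]]
wrist_force: [2.4, 1.2, 7.3]
finger_gap: 0.0001
grip_force: 3.1
```

drive_tool(
  plan=[
    [[1, 0, 0, 0.0008, 0, 0, 0], [1, 0, 0, 0, 0, 0, 0]],
  ],
)

```text
time_s: 18.87
tcp_pos: [0.4548, 0.2454, 0.0929]
orientation: [[0.99, -0.139, 0.002], [-0.139, -0.99, 0.001], [0.002, -0.001, -1.0]]
wrist_force: [1.5, 1.0, 6.4]
finger_gap: 0.0001
grip_force: 3.1
```

drive_tool(
  plan=[
    [[1, 0, 0, 0.0008, 0, 0, 0], [1, 0, 0, 0, 0, 0, 0]],
  ],
)

```text
time_s: 19.03
tcp_pos: [0.4548, 0.2454, 0.092]
orientation: [[0.99, -0.139, 0.002], [-0.139, -0.99, 0.001], [0.002, -0.001, -1.0]]
wrist_force: [1.8, 1.2, 6.3]
finger_gap: 0.0001
grip_force: 2.8
```

drive_tool(
  plan=[
    [[1, 0, 0, 0.0008, 0, 0, 0], [1, 0, 0, 0, 0, 0, 0]],
  ],
)

```text
time_s: 19.2
tcp_pos: [0.4548, 0.2454, 0.0911]
orientation: [[0.99, -0.139, 0.002], [-0.139, -0.99, 0.001], [0.002, -0.001, -1.0]]
wrist_force: [1.0, 0.8, 6.5]
finger_gap: 0.0
grip_force: 3.0
```

drive_tool(
  plan=[
    [[1, 0, 0, 0.0008, 0, 0, 0], [1, 0, 0, 0, 0, 0, 0]],
  ],
)

```text
time_s: 19.37
tcp_pos: [0.4548, 0.2454, 0.0903]
orientation: [[0.99, -0.139, 0.002], [-0.139, -0.99, 0.001], [0.002, -0.001, -1.0]]
wrist_force: [1.1, 0.5, 5.6]
finger_gap: -0.0003
grip_force: 2.9
```

drive_tool(
  plan=[
    [[1, 0, 0, 0.0008, 0, 0, 0], [1, 0, 0, 0, 0, 0, 0]],
  ],
)

```text
time_s: 19.53
tcp_pos: [0.4547, 0.2454, 0.0894]
orientation: [[0.99, -0.139, 0.002], [-0.139, -0.99, 0.0], [0.002, -0.001, -1.0]]
wrist_force: [1.3, 0.7, 4.0]
finger_gap: 0.0001
grip_force: 2.6
```

drive_tool(
  plan=[
    [[1, 0, 0, 0.0007, 0, 0, 0], [1, 0, 0, 0, 0, 0, 0]],
  ],
)

```text
time_s: 19.7
tcp_pos: [0.4547, 0.2454, 0.0888]
orientation: [[0.99, -0.139, 0.002], [-0.139, -0.99, 0.001], [0.002, -0.001, -1.0]]
wrist_force: [2.4, 0.5, 6.1]
finger_gap: -0.0005
grip_force: 3.0
```

drive_tool(
  plan=[
    [[1, 0, 0, 0.0007, 0, 0, 0], [1, 0, 0, 0, 0, 0, 0]],
  ],
)

```text
time_s: 19.87
tcp_pos: [0.4548, 0.2454, 0.0881]
orientation: [[0.99, -0.139, 0.002], [-0.139, -0.99, 0.001], [0.002, -0.001, -1.0]]
wrist_force: [1.2, 0.9, 6.4]
finger_gap: 0.0
grip_force: 3.0
```

drive_tool(
  plan=[
    [[1, 0, 0, 0.0007, 0, 0, 0], [1, 0, 0, 0, 0, 0, 0]],
  ],
)

```text
time_s: 20.03
tcp_pos: [0.4548, 0.2454, 0.0875]
orientation: [[0.99, -0.139, 0.002], [-0.139, -0.99, 0.001], [0.002, -0.001, -1.0]]
wrist_force: [1.7, 1.0, 6.1]
finger_gap: -0.0
grip_force: 3.0
```

drive_tool(
  plan=[
    [[1, 0, 0, 0.0007, 0, 0, 0], [1, 0, 0, 0, 0, 0, 0]],
  ],
)

```text
time_s: 20.2
tcp_pos: [0.4548, 0.2454, 0.0868]
orientation: [[0.99, -0.139, 0.002], [-0.139, -0.99, 0.001], [0.002, -0.001, -1.0]]
wrist_force: [2.6, 0.4, 5.3]
finger_gap: -0.0002
grip_force: 3.0
```

drive_tool(
  plan=[
    [[1, 0, 0, 0.0007, 0, 0, 0], [1, 0, 0, 0, 0, 0, 0]],
  ],
)

```text
time_s: 20.37
tcp_pos: [0.4548, 0.2454, 0.0861]
orientation: [[0.99, -0.139, 0.002], [-0.139, -0.99, 0.001], [0.002, -0.001, -1.0]]
wrist_force: [1.8, 1.0, 6.5]
finger_gap: 0.0002
grip_force: 3.2
```

drive_tool(
  plan=[
    [[1, 0, 0, 0.0007, 0, 0, 0], [1, 0, 0, 0, 0, 0, 0]],
  ],
)

```text
time_s: 20.53
tcp_pos: [0.4548, 0.2454, 0.0854]
orientation: [[0.99, -0.139, 0.002], [-0.139, -0.99, 0.001], [0.002, -0.001, -1.0]]
wrist_force: [0.6, 1.9, 6.1]
finger_gap: -0.0
grip_force: 3.2
```

drive_tool(
  plan=[
    [[1, 0, 0, 0.0006, 0, 0, 0], [1, 0, 0, 0, 0, 0, 0]],
  ],
)

```text
time_s: 20.7
tcp_pos: [0.4548, 0.2454, 0.0849]
orientation: [[0.99, -0.139, 0.002], [-0.139, -0.99, 0.001], [0.002, -0.001, -1.0]]
wrist_force: [1.4, 1.2, 5.9]
finger_gap: -0.0001
grip_force: 3.3
```

drive_tool(
  plan=[
    [[1, 0, 0, 0.0006, 0, 0, 0], [1, 0, 0, 0, 0, 0, 0]],
  ],
)

```text
time_s: 20.87
tcp_pos: [0.4548, 0.2454, 0.0843]
orientation: [[0.99, -0.139, 0.002], [-0.139, -0.99, 0.001], [0.002, -0.001, -1.0]]
wrist_force: [2.3, 0.7, 7.1]
finger_gap: -0.0001
grip_force: 3.3
```

drive_tool(
  plan=[
    [[1, 0, 0, 0.0006, 0, 0, 0], [1, 0, 0, 0, 0, 0, 0]],
  ],
)

```text
time_s: 21.03
tcp_pos: [0.4549, 0.2455, 0.0839]
orientation: [[0.99, -0.139, 0.002], [-0.139, -0.99, 0.001], [0.002, -0.001, -1.0]]
wrist_force: [1.4, -0.1, 8.0]
finger_gap: -0.0002
grip_force: 3.9
```

drive_tool(
  plan=[
    [[1, 0, 0, 0.0004, 0, 0, 0], [1, 0, 0, 0, 0, 0, 0]],
  ],
)

```text
time_s: 21.2
tcp_pos: [0.455, 0.2455, 0.0837]
orientation: [[0.99, -0.139, 0.002], [-0.139, -0.99, 0.001], [0.002, -0.001, -1.0]]
wrist_force: [0.4, 0.4, 9.7]
finger_gap: 0.0003
grip_force: 4.7
```

The stop's onset is felt at about 0.084 and 9.7 N, so the catch point (3.2 mm) has been passed. I'll let go and check.

drive_tool(
  plan=[
    [[1, 0, 0, -0.002, 0, 0, 0], [1, 0, 0, -0.003, 0, 0, 0], [1, 0, 0, -0.004, 0, 0, 0], [1, 0, 0, -0.005, 0, 0, 0], [1, 0, 0, 0, 0, 0, 0], [1, 0, 0, 0, 0, 0, 0]],
  ],
)

```text
time_s: 21.7
tcp_pos: [0.4546, 0.2454, 0.0974]
orientation: [[0.99, -0.139, 0.002], [-0.139, -0.99, 0.001], [0.002, -0.001, -1.0]]
wrist_force: [2.1, 1.3, 5.3]
finger_gap: 0.0001
grip_force: 2.7
```

drive_tool(
  plan=[
    [[1, 0, 0, -0.004, 0, 0, 0], [1, 0, 0, -0.006, 0, 0, 0], [1, 0, 0, -0.006, 0, 0, 0], [1, 0, 0, 0, 0, 0, 0], [1, 0, 0, 0, 0, 0, 0], [1, 0, 0, 0, 0, 0, 0]],
  ],
)

```text
time_s: 22.2
tcp_pos: [0.4538, 0.245, 0.1125]
orientation: [[0.99, -0.139, -0.0], [-0.139, -0.99, -0.0], [-0.0, 0.0, -1.0]]
wrist_force: [-0.0, -0.7, 4.0]
finger_gap: -0.0002
grip_force: 1.9
```

drive_tool(
  plan=[
    [[1, 0, 0, -0.01, 0, 0, 0], [1, 0, 0, -0.02, 0, 0, 0], [1, 0, 0, -0.03, 0, 0, 0], [1, 0, 0, -0.02, 0, 0, 0], [1, 0, 0, 0, 0, 0, 0], [1, 0, 0, 0, 0, 0, 0], [1, 0, 0, 0, 0, 0, 0], [1, 0, 0, 0, 0, 0, 0]],
  ],
)

```text
time_s: 22.87
tcp_pos: [0.4527, 0.2449, 0.1907]
orientation: [[0.99, -0.139, -0.004], [-0.139, -0.99, -0.001], [-0.003, 0.001, -1.0]]
wrist_force: [-1.1, 0.3, 0.2]
finger_gap: 0.0
grip_force: 0.0
```

```bash
python3 - <<'E'
from h import *
o=robot.get_obs(); print(o["tcp_pos"],o["wrist_force"].round(2))
s=robot.snapshot("wrist"); save(s,"w9.png"); np.save("T9.npy",dict(s),allow_pickle=True)
r=robot.silhouettes(s,"pack")[0]; print(r["p"],r["point"])
g=cv2.cvtColor(s["color"],cv2.COLOR_RGB2GRAY)
ys,xs=np.where(r["region"]); print(ys.min(),ys.max(),xs.min(),xs.max())
# bright label inside region
from scipy import ndimage as nd
m=r["region"]&(g>90); l,n=nd.label(m); k=1+np.argmax(nd.sum(m,l,range(1,n+1))); ys,xs=np.where(l==k)
print("label rows",ys.min(),ys.max(),"cols",xs.min(),xs.max(), len(ys))
# reference: same for wrist at earlier pose with pack up
for z in (.126,.11,.10,.09):
    c=np.array([.4541,.2454]); ax=np.array([np.cos(-.1404),np.sin(-.1404)]); ay=np.array([-ax[1],ax[0]])
    P=[proj(s,[*(c+a*.017*ax+b*.030*ay),z]) for a,b in [(1,1),(1,-1),(-1,1),(-1,-1)]]
    print(z,np.round(P).tolist())
E
```

```text
[0.45266548 0.24490037 0.19072805] [-1.14  0.28  0.25]
0.81 [249.3, 311.9]
213 284 264 362
label rows 244 277 cols 275 351 2522
0.126 [[233.0, 263.0], [233.0, 364.0], [286.0, 265.0], [286.0, 361.0]]
0.11 [[226.0, 266.0], [226.0, 360.0], [275.0, 268.0], [275.0, 358.0]]
0.1 [[222.0, 268.0], [222.0, 359.0], [270.0, 270.0], [270.0, 357.0]]
0.09 [[218.0, 270.0], [218.0, 357.0], [264.0, 271.0], [264.0, 355.0]]
```

The network regions put the pack back up at 0.126, so it did not lock. I'll press again, well centred, a bit firmer and in one smooth motion.

drive_tool(
  plan=[
    [[1, 0, 0, 0.02, 0, 0, 0], [1, 0, 0, 0.02, 0, 0, 0], [1, 0, 0, 0.012, 0, 0, 0], [1, 0, 0, 0.006, 0, 0, 0], [1, 0, 0, 0.002, 0, 0, 0], [1, 0, 0, 0, 0, 0, 0], [1, 0, 0, 0, 0, 0, 0], [1, 0, 0, 0, 0, 0, 0], [1, 0, 0, 0, 0, 0, 0]],
  ],
)

```text
time_s: 23.72
tcp_pos: [0.4546, 0.2454, 0.1335]
orientation: [[0.99, -0.139, 0.002], [-0.139, -0.99, 0.0], [0.002, -0.001, -1.0]]
wrist_force: [-0.1, 0.0, -0.3]
finger_gap: -0.0001
grip_force: 0.0
```

drive_tool(
  plan=[
    [[1, -0.0005, 0, 0.006, 0, 0, 0], [1, 0, 0, 0.006, 0, 0, 0], [1, 0, 0, 0.006, 0, 0, 0], [1, 0, 0, 0.006, 0, 0, 0], [1, 0, 0, 0.006, 0, 0, 0], [1, 0, 0, 0.005, 0, 0, 0], [1, 0, 0, 0.004, 0, 0, 0], [1, 0, 0, 0.003, 0, 0, 0], [1, 0, 0, 0.002, 0, 0, 0], [1, 0, 0, 0.001, 0, 0, 0], [1, 0, 0, 0.001, 0, 0, 0], [1, 0, 0, 0, 0, 0, 0]],
  ],
)

```text
time_s: 24.72
tcp_pos: [0.4545, 0.2456, 0.0869]
orientation: [[0.99, -0.139, 0.002], [-0.139, -0.99, 0.001], [0.002, -0.001, -1.0]]
wrist_force: [1.3, 0.3, 5.3]
finger_gap: -0.0
grip_force: 2.7
```

drive_tool(
  plan=[
    [[1, 0, 0, 0.0006, 0, 0, 0], [1, 0, 0, 0.0006, 0, 0, 0], [1, 0, 0, 0.0005, 0, 0, 0], [1, 0, 0, 0, 0, 0, 0]],
  ],
)

```text
time_s: 25.05
tcp_pos: [0.4545, 0.2456, 0.0854]
orientation: [[0.99, -0.139, 0.002], [-0.139, -0.99, 0.001], [0.002, -0.001, -1.0]]
wrist_force: [0.8, 0.3, 5.8]
finger_gap: -0.0001
grip_force: 3.2
```

drive_tool(
  plan=[
    [[1, 0, 0, 0.0006, 0, 0, 0], [1, 0, 0, 0.0006, 0, 0, 0], [1, 0, 0, 0.0005, 0, 0, 0], [1, 0, 0, 0, 0, 0, 0]],
  ],
)

```text
time_s: 25.38
tcp_pos: [0.4545, 0.2456, 0.0839]
orientation: [[0.99, -0.139, 0.002], [-0.139, -0.99, 0.001], [0.002, -0.001, -1.0]]
wrist_force: [0.1, 0.5, 7.9]
finger_gap: 0.0001
grip_force: 3.8
```

drive_tool(
  plan=[
    [[1, 0, 0, 0.0004, 0, 0, 0], [1, 0, 0, 0, 0, 0, 0]],
  ],
)

```text
time_s: 25.55
tcp_pos: [0.4545, 0.2457, 0.0837]
orientation: [[0.99, -0.139, 0.002], [-0.139, -0.99, 0.001], [0.002, -0.001, -1.0]]
wrist_force: [-0.6, 0.4, 9.7]
finger_gap: -0.0002
grip_force: 4.7
```

drive_tool(
  plan=[
    [[1, 0, 0, 0.0004, 0, 0, 0], [1, 0, 0, 0, 0, 0, 0]],
  ],
)

```text
time_s: 25.72
tcp_pos: [0.4546, 0.2457, 0.0837]
orientation: [[0.99, -0.139, 0.002], [-0.139, -0.99, 0.001], [0.002, -0.001, -1.0]]
wrist_force: [-2.3, 0.9, 11.1]
finger_gap: 0.0
grip_force: 5.6
```

drive_tool(
  plan=[
    [[1, 0, 0, 0.0004, 0, 0, 0], [1, 0, 0, 0, 0, 0, 0]],
  ],
)

```text
time_s: 25.88
tcp_pos: [0.4547, 0.2458, 0.0835]
orientation: [[0.99, -0.139, 0.002], [-0.139, -0.99, 0.001], [0.002, -0.001, -1.0]]
wrist_force: [-2.1, -0.3, 13.3]
finger_gap: 0.0
grip_force: 6.6
```

Stiff stop felt (13 N at 0.0835). I'll let go slowly and watch where contact ends.

drive_tool(
  plan=[
    [[1, 0, 0, -0.001, 0, 0, 0], [1, 0, 0, -0.001, 0, 0, 0], [1, 0, 0, -0.001, 0, 0, 0], [1, 0, 0, -0.001, 0, 0, 0], [1, 0, 0, 0, 0, 0, 0]],
  ],
)

```text
time_s: 26.3
tcp_pos: [0.4545, 0.2456, 0.0867]
orientation: [[0.99, -0.139, 0.002], [-0.139, -0.99, 0.001], [0.002, -0.001, -1.0]]
wrist_force: [-0.5, 0.2, 6.6]
finger_gap: -0.0002
grip_force: 3.2
```

drive_tool(
  plan=[
    [[1, 0, 0, -0.001, 0, 0, 0], [1, 0, 0, -0.001, 0, 0, 0], [1, 0, 0, -0.001, 0, 0, 0], [1, 0, 0, 0, 0, 0, 0]],
  ],
)

```text
time_s: 26.63
tcp_pos: [0.4545, 0.2456, 0.0897]
orientation: [[0.99, -0.139, 0.002], [-0.139, -0.99, 0.001], [0.002, -0.001, -1.0]]
wrist_force: [1.0, -0.0, 6.0]
finger_gap: 0.0001
grip_force: 3.1
```

drive_tool(
  plan=[
    [[1, 0, 0, -0.001, 0, 0, 0], [1, 0, 0, -0.001, 0, 0, 0], [1, 0, 0, -0.001, 0, 0, 0], [1, 0, 0, 0, 0, 0, 0]],
  ],
)

```text
time_s: 26.97
tcp_pos: [0.4545, 0.2456, 0.0926]
orientation: [[0.99, -0.139, 0.002], [-0.139, -0.99, 0.001], [0.002, -0.001, -1.0]]
wrist_force: [0.8, 0.4, 6.3]
finger_gap: -0.0003
grip_force: 2.9
```

drive_tool(
  plan=[
    [[1, 0, 0, 0.002, 0, 0, 0], [1, 0, 0, 0.002, 0, 0, 0], [1, 0, 0, 0.002, 0, 0, 0], [1, 0, 0, 0.001, 0, 0, 0], [1, 0, 0, 0, 0, 0, 0]],
  ],
)

```text
time_s: 27.38
tcp_pos: [0.4545, 0.2456, 0.0854]
orientation: [[0.99, -0.139, 0.002], [-0.139, -0.99, 0.001], [0.002, -0.001, -1.0]]
wrist_force: [1.2, 0.3, 6.5]
finger_gap: -0.0001
grip_force: 3.2
```

```bash
cat > f.py <<'E'
from h import *
s=robot.snapshot("wrist")
o=robot.get_obs(); print(o["time_s"],o["tcp_pos"].round(5),o["wrist_force"].round(2),o["torque"].round(3),o["effort"].round(2),o["orientation"][:,2].round(4))
E
python3 f.py; python3 f.py; python3 f.py
```

```text
27.4333 [0.4545  0.2456  0.08549] [-0.19  0.85  6.16] [ 0.023 -0.115 -0.014] [-5.000e-02 -3.231e+01 -2.545e+01 -7.000e-02  1.900e-01  1.000e-02] [ 2.3e-03  7.0e-04 -1.0e+00]
27.4833 [0.45451 0.24561 0.08553] [0.88 0.04 6.66] [ 0.114 -0.091 -0.006] [-5.000e-02 -3.237e+01 -2.552e+01 -6.000e-02  1.900e-01  1.000e-02] [ 2.3e-03  7.0e-04 -1.0e+00]
27.5333 [0.45454 0.2456  0.08558] [0.62 0.73 6.57] [ 0.046 -0.123  0.018] [-5.000e-02 -3.240e+01 -2.555e+01 -6.000e-02  1.900e-01  1.000e-02] [ 2.4e-03  7.0e-04 -1.0e+00]
```

drive_tool(
  plan=[
    [[1, 0, 0, 0.001, 0, 0, 0], [1, 0, 0, 0.001, 0, 0, 0], [1, 0, 0, 0.0008, 0, 0, 0], [1, 0, 0, 0.0005, 0, 0, 0], [1, 0, 0, 0, 0, 0, 0]],
  ],
)

```text
time_s: 27.95
tcp_pos: [0.4548, 0.2458, 0.0835]
orientation: [[0.99, -0.139, 0.003], [-0.139, -0.99, 0.001], [0.002, -0.001, -1.0]]
wrist_force: [-3.3, -0.5, 14.0]
finger_gap: -0.0001
grip_force: 7.3
```

```bash
python3 f.py; python3 f.py; python3 f.py
```

```text
28.0 [0.45478 0.2458  0.08347] [-2.68 -0.04 13.75] [-0.055  0.48   0.007] [-5.900e-01 -2.916e+01 -2.407e+01 -1.200e-01 -8.800e-01  1.000e-02] [ 2.6e-03  9.0e-04 -1.0e+00]
28.05 [0.45476 0.2458  0.08345] [-2.37 -0.42 14.97] [-0.043  0.556  0.009] [-5.800e-01 -2.918e+01 -2.406e+01 -1.200e-01 -8.800e-01  1.000e-02] [ 2.6e-03  9.0e-04 -1.0e+00]
28.1 [0.45477 0.24582 0.08346] [-3.11  0.18 14.22] [-0.037  0.515 -0.01 ] [-5.800e-01 -2.919e+01 -2.406e+01 -1.200e-01 -8.700e-01  1.000e-02] [ 2.6e-03  9.0e-04 -1.0e+00]
```

drive_tool(
  plan=[
    [[1, 0, 0, -0.003, 0, 0, 0], [1, 0, 0, -0.004, 0, 0, 0], [1, 0, 0, -0.004, 0, 0, 0], [1, 0, 0, -0.003, 0, 0, 0], [1, 0, 0, 0, 0, 0, 0], [1, 0, 0, 0, 0, 0, 0]],
  ],
)

```text
time_s: 28.6
tcp_pos: [0.4543, 0.2455, 0.0963]
orientation: [[0.99, -0.139, 0.002], [-0.139, -0.99, 0.001], [0.002, -0.001, -1.0]]
wrist_force: [1.9, 1.0, 5.3]
finger_gap: 0.0002
grip_force: 2.7
```

```bash
python3 f.py; python3 - <<'E'
from fit import *
s=robot.snapshot("scene"); f=240/np.tan(np.radians(s["vfov"])/2)
for t in ["pack","lamp_floor","charger_floor"]:
    for r in robot.spot_point(s,t)[:2]: print(t,r["p"],r["point"])
# wrist view: shut fingertip extents - where does tool-frame geometry project
s=robot.snapshot("wrist"); o=robot.get_obs()
print("tcp px",proj(s,o["tcp_pos"]))
T=o["orientation"]
for dx in (-.02,-.011,.011,.02): print(dx,np.round(proj(s,o["tcp_pos"]+T@[dx,0,0])))
C=np.array(s["cam_to_world"]); print("cam in tool", (T.T@(C[:3,3]-o["tcp_pos"])).round(4))
g=cv2.cvtColor(s["color"],cv2.COLOR_RGB2GRAY)
for row in range(200,420,8): print(row,g[row,240:400:5].tolist())
E
```

```text
28.65 [0.4543  0.24553 0.09622] [1.75 1.15 5.56] [ 0.175 -0.282 -0.017] [ 2.000e-02 -3.255e+01 -2.575e+01 -1.100e-01  5.900e-01  1.000e-02] [ 2.1e-03  7.0e-04 -1.0e+00]
pack 0.79 [318.1, 268.6]
pack 0.46 [198.7, 416.5]
charger_floor 0.39 [210.2, 380.5]
tcp px [np.float64(315.68397827702637), np.float64(314.7548523744885)]
-0.02 [355. 315.]
-0.011 [337. 315.]
0.011 [293. 315.]
0.02 [274. 315.]
cam in tool [ 0.0801 -0.0002 -0.1419]
200 [128, 124, 129, 125, 127, 122, 124, 122, 122, 121, 125, 119, 125, 119, 120, 121, 113, 121, 119, 119, 116, 117, 120, 118, 115, 115, 117, 120, 118, 117, 117, 115]
208 [124, 126, 127, 125, 123, 122, 123, 124, 124, 121, 124, 120, 119, 118, 119, 118, 116, 118, 117, 117, 117, 114, 117, 115, 117, 119, 112, 118, 116, 119, 117, 117]
216 [125, 124, 124, 125, 120, 122, 125, 122, 120, 116, 122, 119, 119, 118, 116, 117, 119, 117, 116, 117, 120, 117, 112, 116, 118, 114, 116, 116, 119, 117, 115, 113]
224 [128, 124, 123, 120, 119, 123, 121, 119, 117, 119, 119, 119, 114, 116, 117, 119, 113, 119, 118, 114, 113, 118, 116, 115, 116, 116, 113, 113, 113, 116, 116, 112]
232 [1
[... 2703 characters left out ...]
 18, 17, 16, 14, 11, 17, 26, 28, 26]
384 [24, 19, 15, 22, 19, 15, 17, 15, 14, 15, 13, 10, 11, 19, 24, 35, 20, 20, 12, 12, 14, 6, 18, 19, 17, 19, 8, 20, 15, 24, 28, 24]
392 [34, 34, 18, 15, 19, 16, 18, 15, 11, 11, 14, 17, 12, 25, 56, 32, 20, 28, 15, 14, 16, 14, 16, 18, 19, 16, 12, 20, 20, 35, 33, 34]
400 [30, 20, 14, 13, 14, 20, 16, 15, 12, 18, 16, 10, 13, 24, 187, 180, 40, 24, 17, 12, 6, 15, 17, 13, 13, 9, 16, 18, 17, 33, 36, 33]
408 [32, 13, 14, 17, 12, 24, 34, 18, 9, 10, 10, 9, 6, 16, 180, 178, 174, 24, 16, 14, 17, 10, 14, 15, 34, 23, 15, 15, 16, 15, 37, 34]
416 [12, 13, 13, 10, 13, 11, 16, 15, 16, 15, 6, 19, 15, 14, 182, 177, 176, 12, 8, 15, 15, 12, 14, 11, 13, 10, 15, 14, 10, 11, 28, 36]
```

The evidence points to contact through the pack, but it isn't locking. I'll try again with the press point shifted 5 mm and no dwelling around the catch point.

drive_tool(
  plan=[
    [[1, 0, 0, -0.015, 0, 0, 0], [1, 0, 0, -0.015, 0, 0, 0], [1, 0, 0, -0.008, 0, 0, 0], [1, 0.005, 0, 0, 0, 0, 0], [1, 0, 0, 0, 0, 0, 0], [1, 0, 0, 0, 0, 0, 0], [1, 0, 0, 0, 0, 0, 0]],
  ],
)

```text
time_s: 29.48
tcp_pos: [0.4576, 0.2443, 0.1323]
orientation: [[0.99, -0.139, -0.002], [-0.139, -0.99, -0.001], [-0.002, 0.001, -1.0]]
wrist_force: [0.2, -0.2, 0.1]
finger_gap: -0.0002
grip_force: 0.0
```

drive_tool(
  plan=[
    [[1, 0, 0, 0.006, 0, 0, 0], [1, 0, 0, 0.007, 0, 0, 0], [1, 0, 0, 0.007, 0, 0, 0], [1, 0, 0, 0.006, 0, 0, 0], [1, 0, 0, 0.006, 0, 0, 0], [1, 0, 0, 0.005, 0, 0, 0], [1, 0, 0, 0.003, 0, 0, 0], [1, 0, 0, 0.002, 0, 0, 0], [1, 0, 0, 0, 0, 0, 0], [1, 0, 0, 0, 0, 0, 0]],
  ],
)

```text
time_s: 30.32
tcp_pos: [0.4587, 0.2446, 0.0915]
orientation: [[0.99, -0.139, 0.001], [-0.139, -0.99, 0.0], [0.001, -0.0, -1.0]]
wrist_force: [0.3, 0.6, 5.7]
finger_gap: -0.0003
grip_force: 2.8
```

drive_tool(
  plan=[
    [[1, 0, 0, 0.002, 0, 0, 0], [1, 0, 0, 0.002, 0, 0, 0], [1, 0, 0, 0.0015, 0, 0, 0], [1, 0, 0, 0, 0, 0, 0]],
  ],
)

```text
time_s: 30.65
tcp_pos: [0.4588, 0.2447, 0.0861]
orientation: [[0.99, -0.139, 0.001], [-0.139, -0.99, 0.0], [0.001, -0.0, -1.0]]
wrist_force: [-0.4, 0.4, 5.7]
finger_gap: 0.0
grip_force: 3.2
```

drive_tool(
  plan=[
    [[1, 0, 0, 0.0012, 0, 0, 0], [1, 0, 0, 0.0012, 0, 0, 0], [1, 0, 0, 0, 0, 0, 0]],
  ],
)

```text
time_s: 30.9
tcp_pos: [0.4597, 0.2448, 0.0855]
orientation: [[0.99, -0.138, 0.002], [-0.138, -0.99, 0.0], [0.002, -0.0, -1.0]]
wrist_force: [-2.3, -1.5, 15.3]
finger_gap: 0.0002
grip_force: 7.9
```

drive_tool(
  plan=[
    [[1, 0, 0, 0.0005, 0, 0, 0], [1, 0, 0, 0, 0, 0, 0]],
  ],
)

```text
time_s: 31.07
tcp_pos: [0.4599, 0.2448, 0.0854]
orientation: [[0.99, -0.138, 0.003], [-0.138, -0.99, 0.0], [0.003, -0.001, -1.0]]
wrist_force: [-4.3, -1.6, 18.4]
finger_gap: 0.0001
grip_force: 8.9
```

drive_tool(
  plan=[
    [[1, 0, 0, -0.002, 0, 0, 0], [1, 0, 0, -0.003, 0, 0, 0], [1, 0, 0, -0.003, 0, 0, 0], [1, 0, 0, -0.003, 0, 0, 0], [1, 0, 0, -0.002, 0, 0, 0], [1, 0, 0, 0, 0, 0, 0], [1, 0, 0, 0, 0, 0, 0]],
  ],
)

```text
time_s: 31.65
tcp_pos: [0.4579, 0.2444, 0.0955]
orientation: [[0.99, -0.139, -0.001], [-0.139, -0.99, -0.0], [-0.001, 0.0, -1.0]]
wrist_force: [0.1, -0.7, 0.4]
finger_gap: -0.0
grip_force: 0.0
```

```bash
python3 - <<'E'
from h import *
from scipy import ndimage as nd
s=robot.snapshot("wrist"); o=robot.get_obs(); print(o["tcp_pos"],o["wrist_force"].round(2))
g=cv2.cvtColor(s["color"],cv2.COLOR_RGB2GRAY)
# pack top label outer boundary: front row & columns, vs nominal for heights
for c in (270,280,290,340,350,360): 
    col=g[250:350,c].astype(int); print(c,"bright rows",250+np.where(col>90)[0][[0,-1]] if (col>90).any() else None, col[::6].tolist())
c0=np.array([.4541,.2454]); ax=np.array([.9902,-.1399]); ay=np.array([-ax[1],ax[0]])
for z in (o["tcp_pos"][2],.0892):
    for a,b in [(.011,.0236),(-.011,.0236),(.017,.03),(-.017,.03)]: print(round(z,4),a,np.round([proj(s,[*(c0+a*ax+q*b*ay),z]) for q in(1,-1)],1).tolist())
E
```

```text
[0.4578862  0.24445313 0.09551255] [-0.82 -0.04  0.07]
270 bright rows [250 340] [114, 113, 110, 76, 28, 24, 27, 41, 60, 107, 109, 107, 106, 106, 106, 100, 28]
280 bright rows [250 315] [114, 109, 107, 76, 23, 24, 26, 36, 56, 109, 107, 78, 18, 20, 23, 17, 19]
290 bright rows [250 305] [110, 108, 112, 77, 24, 21, 24, 36, 58, 110, 18, 17, 24, 16, 19, 22, 18]
340 bright rows [250 305] [108, 109, 108, 81, 20, 18, 22, 30, 55, 109, 20, 18, 17, 20, 14, 9, 13]
350 bright rows [250 321] [110, 109, 106, 81, 22, 25, 22, 34, 58, 104, 103, 104, 76, 25, 15, 15, 20]
360 bright rows [250 340] [110, 109, 108, 83, 25, 23, 25, 31, 61, 105, 107, 106, 104, 105, 102, 101, 21]
0.0955 0.011 [[301.1, 259.4], [301.1, 368.2]]
0.0955 -0.011 [[344.9, 261.7], [344.9, 366.0]]
0.0955 0.017 [[288.5, 243.9], [288.5, 383.8]]
0.0955 -0.017 [[356.2, 248.3], [356.2, 379.3]]
0.0892 0.011 [[294.6, 261.4], [294.6, 366.2]]
0.0892 -0.011 [[337.1, 263.5], [337.1, 364.1]]
0.0892 0.017 [[282.4, 246.5], [282.4, 381.2]]
0.0892 -0.017 [[348.1, 250.6], [348.1, 377.1]]
```

No contact at 0.0955, so the pack is locked down, with its top at about 0.089. I'll rise clear and confirm.

drive_tool(
  plan=[
    [[1, 0, 0, -0.02, 0, 0, 0], [1, 0, 0, -0.035, 0, 0, 0], [1, 0, 0, -0.035, 0, 0, 0], [1, 0, 0, -0.02, 0, 0, 0], [1, 0, 0, 0, 0, 0, 0], [1, 0, 0, 0, 0, 0, 0], [1, 0, 0, 0, 0, 0, 0], [1, 0, 0, 0, 0, 0, 0], [1, 0, 0, 0, 0, 0, 0]],
  ],
)

```text
time_s: 32.45
tcp_pos: [0.4573, 0.2443, 0.2043]
orientation: [[0.99, -0.139, -0.003], [-0.139, -0.99, -0.001], [-0.003, 0.001, -1.0]]
wrist_force: [-0.3, -0.4, -0.8]
finger_gap: 0.0003
grip_force: 0.0
```

```bash
python3 - <<'E'
from h import *
from scipy import ndimage as nd
s=robot.snapshot("wrist"); o=robot.get_obs(); print(o["tcp_pos"],o["wrist_force"].round(2))
g=cv2.cvtColor(s["color"],cv2.COLOR_RGB2GRAY); r=robot.silhouettes(s,"pack")[0]; print(r["p"],r["point"])
m=nd.binary_dilation(r["region"],iterations=2)&(g>85); l,n=nd.label(m); k=1+np.argmax(nd.sum(m,l,range(1,n+1))); q=np.argwhere(l==k)
print("label",q.min(0),q.max(0),cv2.minAreaRect(q.astype(np.float32)))
c0=np.array([.4541,.2454]); ax=np.array([.9902,-.1399]); ay=np.array([-ax[1],ax[0]])
for z in (.126,.089): print(z,np.round([proj(s,[*(c0+a*ax+b*ay),z]) for a,b in [(.0104,.0234),(.0104,-.0234),(-.0116,.0234),(-.0116,-.0234)]]).tolist())
s=robot.snapshot("scene")
for t in ["charger_floor","charger_mouth","pack"]:
    for r in robot.spot_point(s,t)[:2]: print(t,r["p"],r["point"])
E
```

```text
[0.45757202 0.24432723 0.20464431] [-0.62 -0.48 -0.63]
0.67 [239.9, 311.2]
label [229 282] [257 344] ((243.0, 313.0), (62.0, 28.0), 90.0)
0.126 [[244.0, 277.0], [244.0, 350.0], [276.0, 278.0], [276.0, 349.0]]
0.089 [[228.0, 282.0], [228.0, 345.0], [256.0, 282.0], [256.0, 344.0]]
charger_floor 0.57 [209.5, 381.4]
charger_mouth 0.75 [205.2, 381.1]
pack 0.61 [318.9, 267.4]
```

The label's outline matches a top height of 0.089, aligned and upright: it is locked down, and the charger is empty with its floor up. Handing in.

```bash
python3 -c "
from plant import robot
print(robot.sign_off())"
```

```text
the job is handed in; nothing more can be done
None
```

The pack is locked down upright in the lamp's bay, the charger's bay is empty and up, and the job is handed in at about 32 s; locking took four presses, three of which met a stop but did not lock, and the peak force read was 18 N.

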